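Release and catch the parts carriage on the gravity rail

TASK

Press the red release pad fully down so that the loaded carriage rolls out of the guard on its own, catch it by its spring buffer on the open rail by moving along with it so that the spring is never squashed more than halfway, slow it to a standstill before the end stops and hold it there for about a second. Then ease it gently down against the yellow end stops and let go, with both housings still standing on the deck and nothing else on the bench disturbed.

Things in the scene. Friction and masses are not known exactly. Their poses are not given: they have to be found in the camera images.
- rail: fixed sloping carriage rail: two steel rods 76 mm apart, from y = -250 to 480 mm in its frame. Origin on the table under the centre line. The carriage rolls downhill along the rail's -y axis, falling 36 mm per 1000 mm; its -x side faces the robot. Rod tops at z = 72 mm + 0.036 y
- carriage (a joint): travel of the blue carriage down the rail in m: 0 at the gate (start), 0.55 against the end stops. Nominal mass 0.73 kg with buffer and load (hidden, 0.5 to 0.95 kg), rolling drag 0.65 N per m/s, drive by gravity 0.036 of its weight; let go, it leaves the guard about 1.1 s later at 0.22 to 0.3 m/s and, if not caught, reaches the end stops after 2 to 2.6 s at up to 0.4 m/s
- deck (a point): centre of the carriage's deck (top of the plate), 100 mm in x, 140 mm in y, with an 8 mm rim; at carriage = 0 it is at (0, 390, 112) mm in the rail's frame
- buffer_face (a point): centre of the downhill (-y) face of the red buffer plate in front of the carriage, 46 mm wide in the rail's x and 56 mm high, 8 mm thick, with 160 mm between this face and the deck's centre, 12 mm above the deck's top; push here with closed fingers, tool pointing down; at the end stops it is 70 mm beyond them
- buffer (a joint): compression of the carriage's buffer spring in m: 0 free, solid at 0.018; stiffness 100 N/m, damping 2 N s/m. Over 0.010 it counts as squashed: with a loaded carriage this is an impact at roughly 0.1 m/s relative to the fingers
- release_top (a point): centre of the top of the red release pad, 40 x 40 mm, 8 mm thick, beside the rail on the robot's side; in the rail's frame at (-112, -30, 116) mm when up
- release (a joint): how far the release pad is pressed down in m: 0 up (gate shut), 0.025 fully down (about 5 N, stays where it is left). The gate lets go of the carriage at about 0.018
- housing1: loose aluminium cylinder, 30 mm diameter, 90 mm high, 0.1 kg, standing upright on the deck; origin at the centre of its underside
- housing2: the same in brass colour, standing upright on the deck; origin at the centre of its underside
- can: bystander: black jar, 72 mm diameter, 120 mm high, beyond the rail; origin at the centre of its underside
- bottle: bystander: amber bottle, 52 mm diameter, 130 mm high, beyond the rail; origin at the centre of its underside
- bin: bystander: blue parts bin 110 x 160 x 60 mm, beyond the rail; origin at the centre of its underside
- driver: bystander: green-handled screwdriver lying on a blue mat (200 x 300 x 4 mm) beyond the rail; origin near its middle
- gauge_block: bystander: steel block 60 x 50 x 30 mm on the robot's side of the rail, to its left; origin at the centre of its underside
- guard_exit (a point): middle of the clear, yellow-edged guard tunnel's exit, at (0, 60, 234) mm in the rail's frame, at the height of its top. The tunnel covers y = 60 to 270 mm and x = -91 to 91 mm: nothing can be caught inside; the buffer comes out of it at about carriage = 0.17
- end_stop (a point): middle between the two yellow end stops, at (0, -236, 93) mm in the rail's frame, at the height of their tops; they stand at x = -38 and 38 mm, 22 mm wide; the space between and beyond them is free
Not all that is in view belongs to the job. There is more than one size of the housing1; the job needs the largest.

How it is judged:
On the way, in this order (a step that is already met when the one before it is completed fails the run):
1. the carriage has been released and has rolled out of the guard (value of joint release above 0.015 m and value of joint carriage above 0.15 m).
2. the fingers hold the carriage at a standstill by its buffer, at least 20 mm before the end stops, for 0.7 s (velocity of joint carriage between -0.04 and 0.04 m/s and value of joint carriage below 0.53 m and contact force between the fingers and buffer above 0.02 N), for 0.7 s.
3. the carriage rests against the end stops (value of joint carriage above 0.543 m), for 0.2 s.
At the end, for the whole second after the job is handed in: The carriage rests within 7 mm of the end stops (joint over 0.543, speed under 0.02 m/s), the release pad is down (over 15 mm), both housings stand upright within 0.1 rad on the deck (within 75 mm of its centre), at rest (under 0.03 m/s) (value of joint carriage above 0.543 m and velocity of joint carriage between -0.02 and 0.02 m/s and value of joint release above 0.015 m and angle between each of housing1, housing2's own z axis and vertical below 0.1 rad and horizontal distance between each of housing1, housing2 and deck below 0.075 m and linear speed of each of housing1, housing2 below 0.03 m/s); the robot touches nothing.
It fails at once if the buffer spring is squashed by more than 10 mm (a hard catch) (value of joint buffer above 0.01 m).
It fails at once if the carriage runs into the end stops faster than 0.12 m/s (value of joint carriage above 0.542 m and velocity of joint carriage above 0.12 m/s).
It fails at once if a housing is tipped over (angle between any of housing1, housing2's own z axis and vertical above 0.5 rad).
It fails at once if a bystander is moved by more than 30 mm (distance of any of can, bottle, bin, driver, gauge_block from where it was at the start of the episode above 0.03 m).
It also fails if it takes over 37 s, if anything falls off the work surface, if the arm or the gripper's body presses on something with over 40 N, if the wrist force passes 120 N, or if a joint passes its speed limit or range.

ROBOT

A 6-joint arm with a two-finger parallel gripper is mounted at the origin on the work surface. World frame = base frame: x ahead of the robot, y to its left, z up, the work surface at z = 0. Lengths are in m, angles in rad, forces in N, time in s.
With the tool pointing down it reaches from about 0.35 to 0.775 m from the base axis. Payload 7.3 kg.
Tool frame: the origin (TCP) lies between the finger pads, 19 mm behind the fingertips; this is the grasp point; z points along the fingers, y is the direction in which the jaws open and shut (so a half turn about z gives the same grasp; the last joint's range is limited). The gripper opens to 92 mm and grips with 3 to 60 N. Pads are 19 mm wide; open, the fingers measure 130 mm over their backs; the gripper's body (75 mm by 190 mm) begins 47 mm behind the grasp point.
Start: joints at [-1.384, 0.342, 1.524, -0, 1.275, -0.146], TCP at [0.172, -0.496, 0.246] pointing down, gripper open.
Joint ranges: [-2.53, 2.53], [-0.77, 2.02], [0.04, 2.7], [-1, 4.14], [0.28, 2.66], [-3.11, 3.11]. Speed limits (rad/s): [2.57, 2.57, 3.14, 3.14, 3.14, 3.14].

INTERFACE

Orientations are given as [roll, pitch, yaw] about the fixed x, y, z axes, in that order (R = Rz(yaw) Ry(pitch) Rx(roll)).
In Python, from cell import robot gives the robot as it stands.
- The arm moves only by the tool jog_arm, never from a script. Its argument "deltas" is one flat list of numbers, 6 for each row, row after row: the shift along the world's x, y, z in units of 0.1 m (1.0 is 0.1 m), then the turn, a rotation vector about the world's x, y, z in units of 90 degrees (1.0 is 90 degrees). A call has 1 to 5 rows; each row is the pose to reach, as a shift and turn from the pose commanded when the call began; what a row does not reach only later rows make up. A row lasts 1/12 s, in which the tool goes at most 41.7 mm and 7.16 degrees, less where a joint would pass 70% of its speed; a pose out of reach is approached as far as the arm can. A call with a number of a shift or a turn outside -1 to 1 is refused whole. A call with a gripper value outside its range is refused whole. "claw" is the opening, from 0 (shut) to 1 (fully open), set as the call begins (left out, the last holds). The fingers move at their own pace and stop on an object; "newtons" is the grip in N (left out, the last holds). Time passes only in rows, so rows that repeat a pose let the fingers close. It gives the time, the measured TCP pose, the force and the opening at its end, in the units of the state.
- robot.observe(): the state, without advancing time (a new reading comes with each control period).
- robot.read_camera(name): name is "scene" or "top" or "wrist"; returns the picture (480x640x3 uint8, red, green, blue); there is no depth.
- robot.camera_params(name): a dict with "fx", "fy", "cx", "cy" (pixels), "R" (3x3) and "t" (3): a world point X has camera coordinates R X + t. Camera axes: x right, y down, z forward; pixel columns grow to the right and rows downward; lengths in m; the calibration is good to about 2 mm. A picture is of the moment at which its call begins: read the wrist's pose just before it. camera_params takes no time and is no camera call; for the wrist camera it gives the pose at the moment of the call.
- robot.hand_in(): hands the job in, once; it reports no verdict.
The state is a dict: "time": time; "qpos": joint angles; "qvel": joint speeds; "joint_efforts": joint torques, N m; "tool_pos": TCP position; "tool_rot": TCP orientation; "contact_force": force on the tool from outside, world axes, zero at the start; "torque": the same for the moment, N m; "opening": finger opening in m.
Only numpy, scipy, OpenCV 4.12 (cv2) and the standard library are available. Lean on these libraries where they do the work, as an engineer would, in place of code of your own. Each camera call takes 0.05 s, during which the arm holds its last target. There are 200 camera calls.

## Working session

There is one attempt and no reset: what is moved stays moved. The work goes in short steps, Python scripts to look and compute and a tool call to move; the robot and the scene stay as the last step left them, time stands still between calls to the robot, and variables do not carry over. Pictures are saved under pics/ and viewed, about 8 in all and at most 12, crops included, and the job is handed in when it is done.

Besides the shell and the picture viewer there is one more tool, called after "Request:" by a JSON object that holds its "fn" and its "kwargs", one argument or row to a line. jog_arm: Moves the arm, as the interface text tells. Its arguments: {"type":"object","properties":{"deltas":{"type":"array","items":{"type":"number"}},"claw":{"type":"number"},"newtons":{"type":"number"}},"required":["deltas"]}

```bash
ls; mkdir -p pics; python3 - <<'E'
from cell import robot
import cv2,numpy as np
print(robot.observe())
for n in("scene","top"):
    im=robot.read_camera(n); cv2.imwrite(f"pics/{n}0.png",im[:,:,::-1]); p=robot.camera_params(n); print(n,{k:np.round(v,4).tolist() for k,v in p.items()})
E
```

```text
pics
{'time': 0.0, 'qpos': array([-1.38400323e+00,  3.42736936e-01,  1.52501695e+00, -2.87080249e-05,
        1.27539584e+00, -1.45997782e-01]), 'qvel': array([-0.00143334,  0.00064116,  0.00104609,  0.0003849 , -0.00097677,
        0.00043415]), 'joint_efforts': array([ 5.72531353e-04, -4.31241417e+01, -2.44220048e+01,  7.18861562e-02,
        5.58011059e-02, -1.41264632e-04]), 'tool_pos': array([ 0.17145126, -0.49581431,  0.24483759]), 'tool_rot': array([-3.14004816e+00, -1.99362344e-04,  3.32799108e-01]), 'contact_force': array([-0.71865296,  0.33631808,  0.45380717]), 'torque': array([ 0.0209579 ,  0.04017764, -0.0276753 ]), 'opening': 0.0920763817241081}
scene {'fx': 471.4589, 'fy': 471.4589, 'cx': 320.9709, 'cy': 236.9513, 'R': [[-0.8031, 0.5956, 0.0154], [0.31, 0.4397, -0.843], [-0.5088, -0.6723, -0.5378]], 't': [0.403, -0.0716, 1.5812]}
top {'fx': 471.8877, 'fy': 471.8877, 'cx': 318.8797, 'cy': 231.0651, 'R': [[-0.0187, -0.9998, -0.0055], [-0.9982, 0.019, -0.0563], [0.0564, 0.0045, -0.9984]], 't': [0.1187, 0.564, 1.3506]}
```

View pics/scene0.png

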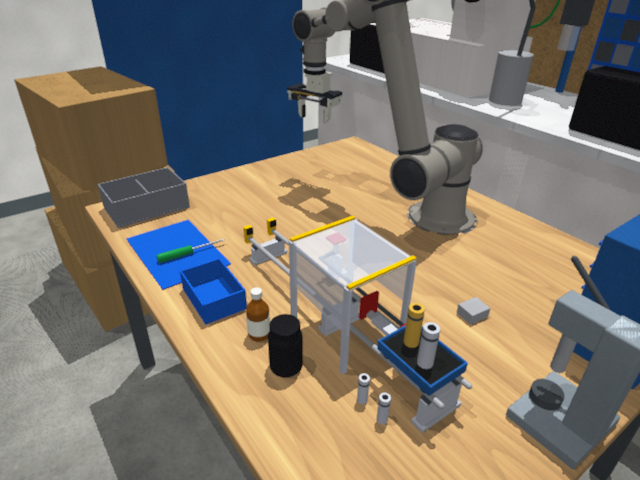

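View pics/top0.png

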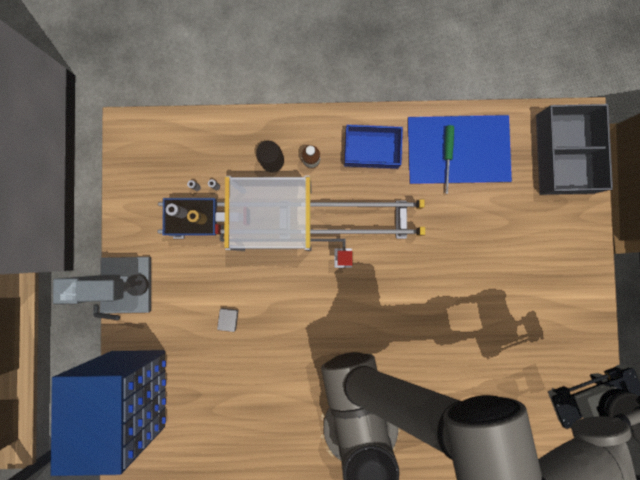

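The scene shows the carriage (with both housings) behind the guard. In the top view the end stops are at about (421,203) and (422,231), the release pad at (345,258), and the guard edges at columns 228 and 308. Next I'll fit the rail frame.

```bash
cat > h.py <<'E'
import cv2,numpy as np
from cell import robot
def ray(p,uv,z):
    R,t=np.array(p["R"]),np.array(p["t"]); c=-R.T@t
    d=R.T@np.array([(uv[0]-p["cx"])/p["fx"],(uv[1]-p["cy"])/p["fy"],1]); return c+d*(z-c[2])/d[2]
def proj(p,X):
    q=np.array(p["R"])@X+np.array(p["t"]); return np.array([p["fx"]*q[0]/q[2]+p["cx"],p["fy"]*q[1]/q[2]+p["cy"]])
def blobs(im,lo,hi,amin=15):
    m=cv2.inRange(cv2.cvtColor(im,cv2.COLOR_RGB2HSV),lo,hi)
    n,_,s,c=cv2.connectedComponentsWithStats(m); return [(c[i],s[i]) for i in range(1,n) if s[i][4]>=amin]
E
python3 - <<'E'
from h import *
for n in("top","scene"):
    im=cv2.imread(f"pics/{n}0.png")[:,:,::-1].copy(); p=robot.camera_params(n)
    print(n)
    for nm,lo,hi,z in(("yel",(20,150,120),(32,255,255),.093),("yelguard",(20,150,120),(32,255,255),.234),("red",(0,170,70),(6,255,255),.116),("red",(174,120,70),(180,255,255),.116)):
        for c,s in blobs(im,lo,hi,12): print(nm,c.round(1),s,ray(p,c,z).round(4))
E
```

```text
top
yel [226.4 210.3] [224 178   5  69 241] [0.6237 0.3605 0.093 ]
yel [307.7 212.1] [307 178   3  69 162] [0.6144 0.1373 0.093 ]
yel [421.1 203.4] [419 200   5   8  36] [ 0.6324 -0.1737  0.093 ]
yel [422.  230.5] [420 227   5   8  40] [ 0.558  -0.1738  0.093 ]
yelguard [226.4 210.3] [224 178   5  69 241] [0.609  0.3322 0.234 ]
yelguard [307.7 212.1] [307 178   3  69 162] [0.6007 0.1335 0.234 ]
yelguard [421.1 203.4] [419 200   5   8  36] [ 0.6167 -0.1435  0.234 ]
yelguard [422.  230.5] [420 227   5   8  40] [ 0.5505 -0.1436  0.234 ]
red [216.6 228.8] [216 225   3   8  16] [0.5718 0.3826 0.116 ]
red [345.1 257.8] [339 251  13  14 165] [0.4876 0.0388 0.116 ]
scene
yel [321.9 227.8] [290 215  65  26 299] [ 0.4661 -0.046   0.093 ]
yel [270.1 225. ] [267 217   9  18  77] [ 0.5771 -0.1424  0.093 ]
yel [246.9 233.1] [244 224   9  19  77] [ 0.6515 -0.1424  0.093 ]
yel [380.9 271.9] [347 255  70  34 353] [0.4715 0.2034 0.093 ]
yel [416.2 310.4] [409 303  16  15 159] [0.5045 0.3529 0.093 ]
yel [412.7 332.9] [406 320  16  27 313] [0.5616 0.3977 0.093 ]
yelguard [321.9 227.8] [290 215  65  26 299] [0.6058 0.1378 0.234 ]
yelguard [270.1 225. ] [267 217   9  18  77] [0.6941 0.0611 0.234 ]
yelguard [246.9 233.1] [244 224   9  19  77] [0.7533 0.0611 0.234 ]
yelguard [380.9 271.9] [347 255  70  34 353] [0.6101 0.3363 0.234 ]
yelguard [416.2 310.4] [409 303  16  15 159] [0.6363 0.4552 0.234 ]
yelguard [412.7 332.9] [406 320  16  27 313] [0.6818 0.4909 0.234 ]
red [368.3 303.8] [360 291  18  28 316] [0.5949 0.2942 0.116 ]
```

```bash
cat >> h.py <<'E'
def w(f,X): 
    c,s=np.cos(f[2]),np.sin(f[2]); X=np.asarray(X,float); return np.array([f[0]+c*X[0]-s*X[1],f[1]+s*X[0]+c*X[1],X[2]])
E
python3 - <<'E'
from h import *
from scipy.optimize import least_squares
T,S=robot.camera_params("top"),robot.camera_params("scene")
obs=[(T,(307.7,212.1),(0,.062,.234)),(T,(226.4,210.3),(0,.268,.234)),(T,(421.1,203.4),(.038,-.236,.09)),(T,(422,230.5),(-.038,-.236,.09)),(T,(345.1,257.8),(-.112,-.03,.116)),
(S,(321.9,227.8),(0,.062,.234)),(S,(380.9,271.9),(0,.268,.234)),(S,(270.1,225),(-.038,-.236,.08)),(S,(246.9,233.1),(.038,-.236,.08))]
g=lambda f:np.concatenate([proj(p,w(f,X))-uv for p,uv,X in obs])
r=least_squares(g,[.6,.07,-.03],loss="soft_l1"); print(r.x.round(4)); print(g(r.x).reshape(-1,2).round(1))
f=r.x
for nm,X in dict(pad=(-.112,-.03,.116),buf0=(0,.23,.124),catch=(0,.0,.117),stop=(0,-.236,.093),end=(0,-.32,.104)).items(): print(nm,w(f,X).round(4),proj(T,w(f,X)).round(1),proj(S,w(f,X)).round(1))
E
```

```text
[ 0.6019  0.0664 -0.0222]
[[ 2.1 -1.1]
 [-0.9  0.5]
 [-1.4 -0.7]
 [-2.1 -0.1]
 [-0.  -0.6]
 [-1.6 -2.1]
 [ 0.2 -0.9]
 [ 0.9 -1.9]
 [ 0.7 -2.3]]
pad [0.4892 0.0388 0.116 ] [345.1 257.2] [334.2 236.7]
buf0 [0.607  0.2963 0.124 ] [248.  214.9] [365.  303.6]
catch [0.6019 0.0664 0.117 ] [333.9 215.4] [305.2 255.3]
stop [ 0.5967 -0.1696  0.093 ] [420.  216.4] [259.2 223. ]
end [ 0.5948 -0.2536  0.104 ] [451.9 216.2] [245.1 207.7]
```

Request:
{"fn": "jog_arm", "kwargs": {
  "deltas": [0.25,0.25,0,0,0,0.07,0.5,0.5,0,0,0,0.14,0.75,0.75,0,0,0,0.21,1,1,0,0,0,0.28,1,1,0,0,0,0.28],
  "claw": 0,
  "newtons": 20
}}

```text
time: 0.52
tool_pos: [0.2745, -0.392, 0.2454]
tool_rot: [-3.14, -0.003, 0.782]
contact_force: [1.1, 0.0, 0.2]
opening: 0.0636
```

Request:
{"fn": "jog_arm", "kwargs": {
  "deltas": [0.17,0.33,0,0,0,0.05,0.34,0.66,0,0,0,0.1,0.5,1,0,0,0,0.15]
}}

```text
time: 0.77
tool_pos: [0.3217, -0.2952, 0.2452]
tool_rot: [-3.141, -0.0, 1.01]
contact_force: [1.1, 0.4, 0.3]
opening: 0.0432
```

Request:
{"fn": "jog_arm", "kwargs": {
  "deltas": [0.17,0.33,0,0,0,0.05,0.34,0.66,0,0,0,0.1,0.5,1,0,0,0,0.15]
}}

```text
time: 1.02
tool_pos: [0.3719, -0.1949, 0.2454]
tool_rot: [3.142, 0.0, 1.246]
contact_force: [-0.1, -0.1, 0.3]
opening: 0.0231
```

Request:
{"fn": "jog_arm", "kwargs": {
  "deltas": [0.17,0.33,0,0,0,0.05,0.34,0.66,0,0,0,0.1,0.5,1,0,0,0,0.15]
}}

```text
time: 1.27
tool_pos: [0.422, -0.0948, 0.2455]
tool_rot: [3.141, 0.0, 1.482]
contact_force: [0.6, -0.4, 0.2]
opening: 0.0031
```

Request:
{"fn": "jog_arm", "kwargs": {
  "deltas": [0.2,0.33,0,0,0,0.044,0.4,0.66,0,0,0,0.044,0.6,1,0,0,0,0.044,0.65,1,-0.4,0,0,0.044,0.65,1,-0.4,0,0,0.044]
}}

```text
time: 1.68
tool_pos: [0.4849, 0.0058, 0.2004]
tool_rot: [-3.133, -0.001, 1.552]
contact_force: [-2.1, 0.2, -1.5]
opening: 0.0005
```

```bash
python3 - <<'E'
from h import *
o=robot.observe(); print(o["tool_pos"],o["tool_rot"],o["qpos"].round(3),o["contact_force"])
im=robot.read_camera("wrist"); p=robot.camera_params("wrist"); cv2.imwrite("pics/w1.png",im[:,:,::-1]); np.save("w1.npy",p,allow_pickle=True)
f=[.6019,.0664,-.0222]
for X in((-.112,-.03,.116),(.038,-.236,.093),(-.038,-.236,.093),(0,.06,.234)): print(proj(p,w(f,X)).round(1))
for c,s in blobs(im,(0,170,70),(6,255,255),100)+blobs(im,(20,150,120),(32,255,255),50): print(c.round(1),s,ray(p,c,.116).round(4),ray(p,c,.085).round(4))
E
```

```text
[0.48485125 0.00578229 0.20041916] [-3.13320382e+00 -9.62624813e-04  1.55177130e+00] [-0.146  0.317  1.695 -0.     1.138 -0.127] [-2.08935597  0.16401348 -1.50318153]
[323.4 199.8]
[508.9 451. ]
[414.  450.4]
[800.7 -99.4]
[504.8 460.4] [489 457  31   8 226] [ 0.619  -0.1561  0.116 ] [ 0.637  -0.1878  0.085 ]
```

View pics/w1.png

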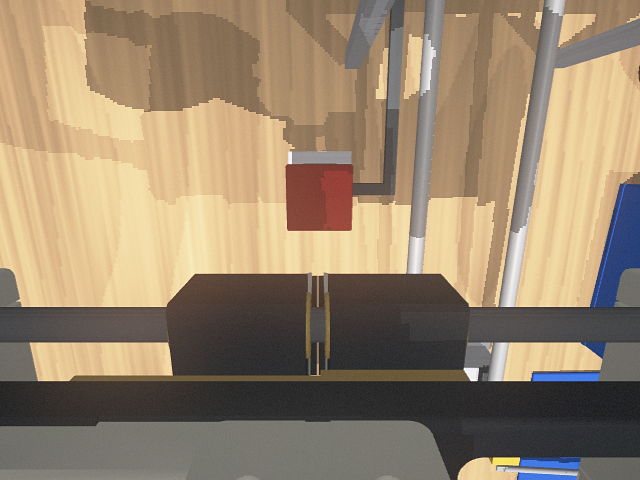

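The wrist view shows the pad centred at (319.5,197), within about 3 mm of the prediction. The rods are visible to its right, from (434,10) to (416,250) and from (553,10) to (506,270), so I'll check the rail's x position and yaw with them.

```bash
python3 - <<'E'
from h import *
p=np.load("w1.npy",allow_pickle=True).item(); f=[.6019,.0664,-.0222]
print("pad",ray(p,(319.5,197),.116))
im=cv2.imread("pics/w1.png")
for r in(20,120,160,210,240):
    print(r,[ (x,im[r,x].tolist()) for x in ()] )
    for uv in ((434-(r-10)*18/240,r),(553-(r-10)*47/260,r)):
        z=.07
        for _ in range(3):
            q=ray(p,uv,z); z=.066+.036*(q[1]-f[1])
        c,s=np.cos(f[2]),np.sin(f[2]); d=q[:2]-f[:2]; print("railxy",(c*d[0]+s*d[1]).round(4),(-s*d[0]+c*d[1]).round(4))
E
```

```text
pad [0.4869252  0.04066745 0.116     ]
20 []
railxy -0.0406 0.0808
railxy 0.0359 0.0808
120 []
railxy -0.0403 0.0188
railxy 0.0345 0.0188
160 []
railxy -0.0401 -0.0087
railxy 0.0339 -0.0086
210 []
railxy -0.0399 -0.0454
railxy 0.0331 -0.0453
240 []
railxy -0.0398 -0.0689
railxy 0.0325 -0.0687
```

Request:
{"fn": "jog_arm", "kwargs": {
  "deltas": [0,0.18,-0.1,0,0,0,0,0.36,-0.2,0,0,0,0,0.36,-0.45,0,0,0,0,0.36,-0.6,0,0,0,0,0.36,-0.6,0,0,0]
}}

```text
time: 2.15
tool_pos: [0.4849, 0.0389, 0.1442]
tool_rot: [-3.137, 0.0, 1.547]
contact_force: [-0.7, -0.3, -0.6]
opening: 0.0004
```

```bash
python3 - <<'E'
from h import *
o=robot.observe(); print(o["tool_pos"],o["tool_rot"],o["contact_force"])
robot.read_camera("top");o=robot.observe(); print(o["tool_pos"],o["tool_rot"],o["contact_force"])
E
```

```text
[0.48490014 0.03891014 0.14420262] [-3.13702880e+00  3.07603946e-05  1.54702212e+00] [-0.66779264 -0.31288636 -0.59464207]
[0.48588075 0.03878654 0.14567827] [-3.13945801e+00  1.22183102e-04  1.54687815e+00] [-0.27604626 -0.04615404  0.67532316]
```

Request:
{"fn": "jog_arm", "kwargs": {
  "deltas": [0.02,0.02,-0.13,0,0,0,0.02,0.02,-0.25,0,0,0,0.02,0.02,-0.37,0,0,0,0.02,0.02,-0.37,0,0,0]
}}

```text
time: 2.53
tool_pos: [0.4903, 0.0408, 0.1104]
tool_rot: [3.137, 0.0, 1.547]
contact_force: [0.3, 0.4, -0.8]
opening: 0.0001
```

```bash
cat > trk.py <<'E'
from h import *
import sys
from scipy.optimize import least_squares
f=[.5995,.0675,-.022]; S=robot.camera_params("scene")
ss=np.arange(0,.56,.0005); P=np.array([proj(S,w(f,(0,.234-s,.124-.036*s))) for s in ss])
def est(im):
    b=[q for q in blobs(im,(0,120,60),(8,255,255),25) if q[0][0]<385 and q[0][1]>240]
    if not b: return None
    c,s=max(b,key=lambda q:q[1][4]); i=np.argmin(((P-c)**2).sum(1)); return ss[i],c,s,np.hypot(*(P[i]-c))
E
python3 - <<'E'
from trk import *
e=est(cv2.imread("pics/scene0.png")[:,:,::-1].copy()); print(e)
o=robot.observe(); print(o["time"],o["tool_pos"],o["contact_force"])
E
```

```text
(np.float64(0.0), array([368.36686391, 303.83727811]), array([360, 291,  19,  29, 338], dtype=int32), np.float64(1.1841003310660054))
2.5333 [0.49025164 0.04077949 0.11041578] [ 0.2609166   0.36349384 -0.81948945]
```

Request:
{"fn": "jog_arm", "kwargs": {
  "deltas": [0,0,-0.02,0,0,0,0.1,0,0.12,0,0,0,0.4,0.08,0.2,0,0,0,0.7,0.16,0.2,0,0,0,1,0.21,0.15,0,0,0]
}}

```text
time: 2.95
tool_pos: [0.5914, 0.0623, 0.1277]
tool_rot: [3.135, -0.0, 1.547]
contact_force: [-0.2, -0.2, -0.8]
opening: 0.0008
```

Request:
{"fn": "jog_arm", "kwargs": {
  "deltas": [0.1,0,-0.08,0,0,0]
}}

```text
time: 3.03
tool_pos: [0.6036, 0.0625, 0.1189]
tool_rot: [3.133, -0.0, 1.548]
contact_force: [-0.4, -0.5, -0.2]
opening: 0.0005
```

```bash
cat > look.py <<'E'
from trk import *
import sys
n0,N=sys.argv[1],int(sys.argv[2]); D=[]; ims=[]
for i in range(N):
    n="scene"
    t=robot.observe()["time"]; im=robot.read_camera(n); e=est(im); ims.append(im); D.append((t,e[0] if e else np.nan)); print(round(t,3),e)
try: O=list(np.load("D.npy"))
except Exception: O=[]
np.save("D.npy",O+D); cv2.imwrite(f"pics/{n0}.png",np.vstack([ims[0][180:420,180:520],ims[-1][180:420,180:520]])[:,:,::-1])
o=robot.observe(); print(o["time"],o["tool_pos"],o["contact_force"])
E
python3 look.py a 4
```

```text
3.033 (np.float64(0.041), array([356.921875, 292.8125  ]), array([353, 287,   8,  12,  64], dtype=int32), np.float64(2.6033145159829596))
3.083 (np.float64(0.0445), array([355.29032258, 292.80645161]), array([353, 289,   5,   8,  31], dtype=int32), np.float64(1.5907381747200544))
3.133 None
3.183 None
3.2333 [0.59817974 0.06207494 0.11643843] [-0.88161134  0.65079314 -0.1139111 ]
```

View pics/a.png

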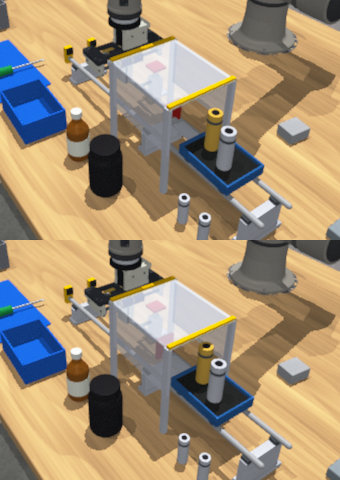

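The carriage is inside the guard, so the red plate is hazed out. I'll track the right-hand corner of the blue deck rim instead, at (443,343) in the first frame and about (432,337) in the second.

```bash
cat > trk2.py <<'E'
from h import *
f=[.5995,.0675,-.022]; S=robot.camera_params("scene")
ss=np.arange(-.03,.58,.0005); P=np.array([proj(S,w(f,(-.05,.46-s,.116-.036*s))) for s in ss])
def est2(im):
    m=cv2.inRange(cv2.cvtColor(im,cv2.COLOR_RGB2HSV),(100,140,50),(118,255,255)); m[:285]=0; m[:,:345]=0; m[:,490:]=0
    n,l,st,c=cv2.connectedComponentsWithStats(m); k=1+np.argmax(st[1:,4]); v,u=np.nonzero(l==k)
    s=u>=u.max()-1; q=(u.max(),v[s].mean()); return ss[np.argmin(np.abs(P[:,0]-q[0]))].round(4),ss[np.argmin(np.abs(P[:,1]-q[1]))].round(4),q,st[k].tolist()
E
python3 - <<'E'
from trk2 import *
print(est2(cv2.imread("pics/scene0.png")[:,:,::-1].copy()))
a=cv2.imread("pics/a.png")[:,:,::-1]
for k in(0,1):
    im=np.zeros((480,640,3),np.uint8); im[180:420,180:520]=a[240*k:240*k+240]; print(est2(im))
t=robot.observe()["time"]; im=robot.read_camera("scene"); cv2.imwrite("pics/b.png",im[:,:,::-1]); print(t,est2(im))
E
```

```text
(np.float64(-0.0005), np.float64(0.0005), (np.int64(466), np.float64(363.7)), [378, 326, 89, 69, 1217])
(np.float64(0.056), np.float64(0.0565), (np.int64(443), np.float64(346.25)), [360, 312, 84, 63, 1103])
(np.float64(0.085), np.float64(0.0805), (np.int64(432), np.float64(339.2857142857143)), [351, 306, 82, 61, 1070])
3.2333 (np.float64(0.093), np.float64(0.0915), (np.int64(429), np.float64(336.09090909090907)), [351, 304, 79, 60, 1024])
```

Request:
{"fn": "jog_arm", "kwargs": {
  "deltas": [0,0,0,0,0,0,0,0,0,0,0,0]
}}

```text
time: 3.45
tool_pos: [0.5981, 0.0625, 0.1165]
tool_rot: [3.141, 0.0, 1.548]
contact_force: [-0.3, -0.1, -0.0]
opening: 0.0006
```

```bash
cat > sim.py <<'E'
import numpy as np
def sim(s,v,p0,pos,m=.73,a=.353,lag=0.0):
    # pos: finger targets (rows of 1/12 s, in s-coordinates); returns max compression etc.
    dt=.0005; c=0;mx=0;tc=None;rel=0
    tt=np.arange(0,len(pos)+1)/12; pp=np.r_[p0,pos]; prev=s-p0; log=[]
    cp=0.
    for t in np.arange(0,tt[-1],dt):
        p=np.interp(t-lag,tt,pp); c=s-p; cd=(c-prev)/dt; prev=c
        F=max(0,100*c+2*cd) if c>0 else 0
        if c>0 and tc is None: tc=t;rel=cd
        v+=dt*(a-(.65*v+F)/m); s+=v*dt; mx=max(mx,c)
    return round(mx*1e3,1),tc and round(tc,2),round(rel,3),round(s,3),round(v,3)
E
python3 - <<'E'
from trk2 import *
from sim import *
o=robot.observe(); t=o["time"]; im=robot.read_camera("scene"); cv2.imwrite("pics/c.png",im[:,:,::-1]); print(t,est2(im),o["tool_pos"])
tau=1.12;s=lambda T:.353*tau*(T-tau*(1-np.exp(-T/tau)))
print(s(t-2.43),robot.observe()["time"])
t1=robot.observe()["time"]-2.43; s1=s(t1);v1=.353*tau*(1-np.exp(-t1/tau)); print(s1,v1)
for n in (2,3):
  for vf in(.24,.255,.27):
    v=np.r_[np.zeros(n),[vf*.6],np.full(3,vf),np.linspace(vf,0,17)[1:],np.zeros(5)]; pos=.2255+np.cumsum(v)/12
    for ds in(-.006,0,.006):
      for m in(.73,):
        print(n,vf,ds,pos[-1].round(3),sim(s1+ds,v1,.2255,pos,m),sim(s1+ds,v1+.015,.2255,pos,m))
E
```

```text
3.45 (np.float64(0.1375), np.float64(0.1405), (np.int64(413), np.float64(322.8333333333333)), [351, 301, 63, 49, 729]) [0.59810974 0.0625366  0.11652272]
0.13857574635615202 3.5
0.15056720414093466 0.24327499630273683
2 0.24 -0.006 0.448 (np.float64(10.0), np.float64(0.68), np.float64(0.118), np.float64(0.45), np.float64(0.007)) (np.float64(9.4), np.float64(0.61), np.float64(0.107), np.float64(0.45), np.float64(0.012))
2 0.24 0 0.448 (np.float64(9.1), np.float64(0.63), np.float64(0.099), np.float64(0.45), np.float64(0.011)) (np.float64(8.4), np.float64(0.55), np.float64(0.087), np.float64(0.45), np.float64(0.01))
2 0.24 0.006 0.448 (np.float64(7.9), np.float64(0.56), np.float64(0.078), np.float64(0.45), np.float64(0.01)) (np.float64(7.0), np.float64(0.48), np.float64(0.066), np.float64(0.451), np.float64(0.006))
2 0.255 -0.006 0.461 (np.float64(10.4), np.float64(0.75), np.float64(0.111), np.float64(0.464), np.float64(0.001)) (np.float64(9.6), np.float64(0.68), np.float64(0.114), np.float64(0.464), np.float64(0.009))
2 0.255 0 0.461 (np.float64(9.4), np.float64(0.69), np.float64(0.107
[... 2079 characters left out ...]
.float64(8.4), np.float64(0.26), np.float64(0.133), np.float64(0.464), np.float64(0.001))
3 0.27 -0.006 0.475 (np.float64(5.6), np.float64(0.59), np.float64(0.053), np.float64(0.478), np.float64(0.008)) (np.float64(4.1), np.float64(0.41), np.float64(0.031), np.float64(0.478), np.float64(0.007))
3 0.27 0 0.475 (np.float64(4.1), np.float64(0.36), np.float64(0.016), np.float64(0.478), np.float64(0.007)) (np.float64(4.7), np.float64(0.3), np.float64(0.129), np.float64(0.478), np.float64(0.008))
3 0.27 0.006 0.475 (np.float64(5.9), np.float64(0.29), np.float64(0.116), np.float64(0.478), np.float64(0.008)) (np.float64(8.1), np.float64(0.26), np.float64(0.124), np.float64(0.478), np.float64(0.001))
```

Request:
{"fn": "jog_arm", "kwargs": {
  "deltas": [0,0,0,0,0,0,0,0,0,0,0,0]
}}

```text
time: 3.67
tool_pos: [0.5984, 0.0628, 0.1159]
tool_rot: [3.141, -0.0, 1.549]
contact_force: [-0.3, -0.1, 0.8]
opening: 0.0005
```

```bash
python3 - <<'E'
from trk2 import *
from sim import *
o=robot.observe(); t=o["time"]; im=robot.read_camera("scene"); cv2.imwrite("pics/d.png",im[180:420,180:520,::-1]); print(t,est2(im),o["tool_pos"])
tau=1.12;s=lambda T:.353*tau*(T-tau*(1-np.exp(-T/tau)))
t1=robot.observe()["time"]-2.43; s1=s(t1);v1=.353*tau*(1-np.exp(-t1/tau)); print(s(t-2.43),t1+2.43,s1,v1)
for r1 in (.06,.12,.16):
  for vf in(.255,.27):
    v=np.r_[r1,.22,np.full(3,vf),np.linspace(vf,0,17)[1:],np.zeros(5)]; pos=.2255+np.cumsum(v)/12
    print(r1,vf,[tuple(map(float,sim(s1+ds,v1+dv,.2255,pos,m)[:3])) for ds,dv,m in((-.006,0,.73),(0,0,.73),(.006,0,.73),(-.005,.015,.9),(.006,.015,.9),(0,0,.9))])
E
```

```text
3.6667 (np.float64(0.192), np.float64(0.184), (np.int64(395), np.float64(311.8)), [351, 289, 45, 46, 515]) [0.59838505 0.06277254 0.11589265]
0.192917650676785 3.7167 0.20627712237034268 0.27002909788362245
0.06 0.255 [(3.9, 0.23, 0.038), (4.4, 0.11, 0.061), (7.2, 0.06, 0.217), (5.2, 0.14, 0.085), (8.8, 0.06, 0.233), (5.4, 0.1, 0.066)]
0.06 0.27 [(4.1, 0.26, 0.026), (4.7, 0.11, 0.061), (8.1, 0.06, 0.217), (5.1, 0.14, 0.085), (9.7, 0.06, 0.233), (5.7, 0.1, 0.066)]
0.12 0.255 [(5.2, 0.34, 0.048), (3.9, 0.2, 0.035), (4.8, 0.09, 0.06), (6.0, 0.22, 0.06), (6.6, 0.08, 0.176), (5.0, 0.18, 0.041)]
0.12 0.27 [(5.5, 0.41, 0.039), (4.1, 0.22, 0.023), (5.2, 0.09, 0.06), (5.2, 0.24, 0.047), (7.0, 0.08, 0.176), (5.0, 0.18, 0.027)]
0.16 0.255 [(6.3, 0.41, 0.053), (4.2, 0.28, 0.043), (4.0, 0.14, 0.065), (6.9, 0.27, 0.067), (5.6, 0.11, 0.081), (5.6, 0.25, 0.051)]
0.16 0.27 [(6.7, 0.47, 0.06), (4.5, 0.34, 0.033), (4.2, 0.14, 0.065), (6.5, 0.3, 0.055), (5.6, 0.11, 0.081), (5.4, 0.28, 0.04)]
```

View pics/d.png

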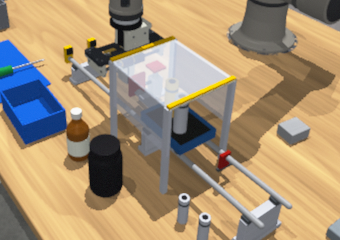

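Request:
{"fn": "jog_arm", "kwargs": {
  "deltas": [-0.003,-0.12,-0.004,0,0,0,-0.007,-0.3,-0.011,0,0,0,-0.011,-0.52,-0.019,0,0,0,-0.016,-0.74,-0.027,0,0,0]
}}

```text
time: 4.05
tool_pos: [0.5967, -0.0125, 0.1128]
tool_rot: [-3.142, 0.0, 1.55]
contact_force: [-0.2, -0.2, -0.2]
opening: 0.0005
```

Request:
{"fn": "jog_arm", "kwargs": {
  "deltas": [-0.005,-0.215,-0.008,0,0,0,-0.009,-0.42,-0.015,0,0,0,-0.013,-0.61,-0.022,0,0,0,-0.017,-0.79,-0.028,0,0,0,-0.021,-0.955,-0.034,0,0,0]
}}

```text
time: 4.47
tool_pos: [0.5945, -0.1089, 0.1093]
tool_rot: [3.142, 0.0, 1.548]
contact_force: [-0.3, -0.1, -1.0]
opening: 0.0008
```

Request:
{"fn": "jog_arm", "kwargs": {
  "deltas": [-0.003,-0.15,-0.005,0,0,0,-0.006,-0.29,-0.01,0,0,0,-0.009,-0.415,-0.015,0,0,0,-0.012,-0.525,-0.019,0,0,0,-0.014,-0.625,-0.022,0,0,0]
}}

```text
time: 4.88
tool_pos: [0.5933, -0.1703, 0.1071]
tool_rot: [3.142, 0.0, 1.548]
contact_force: [0.4, -0.2, -0.2]
opening: 0.0006
```

Request:
{"fn": "jog_arm", "kwargs": {
  "deltas": [-0.002,-0.085,-0.003,0,0,0,-0.003,-0.155,-0.006,0,0,0,-0.005,-0.21,-0.008,0,0,0,-0.006,-0.25,-0.009,0,0,0,-0.006,-0.275,-0.01,0,0,0]
}}

```text
time: 5.3
tool_pos: [0.5928, -0.197, 0.1062]
tool_rot: [-3.142, -0.0, 1.549]
contact_force: [0.5, -0.0, 0.3]
opening: 0.0003
```

Request:
{"fn": "jog_arm", "kwargs": {
  "deltas": [0,-0.01,0,0,0,0,0,-0.01,0,0,0,0,0,-0.01,0,0,0,0,0,-0.01,0,0,0,0,0,-0.01,0,0,0,0]
}}

```text
time: 5.72
tool_pos: [0.5929, -0.1973, 0.1063]
tool_rot: [3.142, -0.0, 1.549]
contact_force: [-0.1, -0.9, -0.8]
opening: 0.0003
```

```bash
python3 - <<'E'
from h import *
o=robot.observe(); print(o["time"],o["tool_pos"],o["contact_force"])
a=robot.read_camera("scene"); b=robot.read_camera("top")
cv2.imwrite("pics/e.png",np.hstack([a[150:390,180:480],b[130:370,200:500]])[:,:,::-1])
E
```

```text
5.7167 [ 0.59286518 -0.19733861  0.10628522] [-0.12233317 -0.92629993 -0.78087659]
```

View pics/e.png

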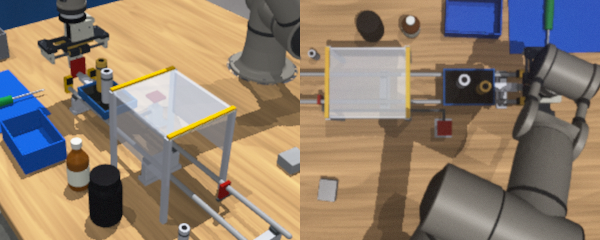

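The catch worked. The carriage stands against the fingers short of the stops, with both housings upright. I'll hold a little longer and then ease it down at about 0.05 m/s.

Request:
{"fn": "jog_arm", "kwargs": {
  "deltas": [0,0,0,0,0,0,0,0,0,0,0,0,0,0,0,0,0,0,0,0,0,0,0,0,0,0,0,0,0,0]
}}

```text
time: 6.23
tool_pos: [0.5929, -0.1977, 0.1063]
tool_rot: [3.141, 0.0, 1.549]
contact_force: [-0.6, -0.8, 0.7]
opening: 0.0004
```

Request:
{"fn": "jog_arm", "kwargs": {
  "deltas": [0,-0.01,0,0,0,0,0,-0.03,-0.001,0,0,0,-0.001,-0.06,-0.002,0,0,0,-0.002,-0.1,-0.003,0,0,0,-0.003,-0.14,-0.005,0,0,0]
}}

```text
time: 6.65
tool_pos: [0.5926, -0.2122, 0.1058]
tool_rot: [3.141, 0.0, 1.549]
contact_force: [-0.3, 0.5, 0.1]
opening: 0.0009
```

Request:
{"fn": "jog_arm", "kwargs": {
  "deltas": [-0.001,-0.04,-0.001,0,0,0,-0.002,-0.08,-0.003,0,0,0,-0.003,-0.12,-0.004,0,0,0,-0.004,-0.16,-0.006,0,0,0,-0.004,-0.2,-0.007,0,0,0]
}}

```text
time: 7.07
tool_pos: [0.592, -0.2322, 0.105]
tool_rot: [-3.142, -0.0, 1.549]
contact_force: [-0.0, 0.7, -0.8]
opening: 0.0005
```

Request:
{"fn": "jog_arm", "kwargs": {
  "deltas": [-0.001,-0.035,-0.001,0,0,0,-0.002,-0.07,-0.003,0,0,0,-0.003,-0.105,-0.004,0,0,0,-0.003,-0.14,-0.005,0,0,0,-0.004,-0.17,-0.006,0,0,0]
}}

```text
time: 7.48
tool_pos: [0.5917, -0.2491, 0.1044]
tool_rot: [3.141, 0.0, 1.549]
contact_force: [0.3, 0.1, 0.3]
opening: 0.0004
```

Request:
{"fn": "jog_arm", "kwargs": {
  "deltas": [-0.001,-0.03,-0.001,0,0,0,-0.002,-0.06,-0.002,0,0,0,-0.002,-0.09,-0.003,0,0,0,-0.003,-0.12,-0.004,0,0,0,-0.003,-0.15,-0.005,0,0,0]
}}

```text
time: 7.9
tool_pos: [0.5914, -0.264, 0.1039]
tool_rot: [3.142, -0.0, 1.549]
contact_force: [-0.3, 0.1, -0.6]
opening: 0.0008
```

Request:
{"fn": "jog_arm", "kwargs": {
  "deltas": [-0.001,-0.03,-0.001,0,0,0,-0.002,-0.06,-0.002,0,0,0,-0.002,-0.09,-0.003,0,0,0,-0.003,-0.12,-0.004,0,0,0,-0.003,-0.15,-0.005,0,0,0]
}}

```text
time: 8.32
tool_pos: [0.5911, -0.279, 0.1034]
tool_rot: [3.141, -0.0, 1.549]
contact_force: [-0.6, -0.3, 0.1]
opening: 0.0002
```

```bash
python3 - <<'E'
from h import *
o=robot.observe(); print(o["time"],o["tool_pos"],o["contact_force"])
a=robot.read_camera("scene"); b=robot.read_camera("top")
cv2.imwrite("pics/g.png",np.hstack([cv2.resize(a[170:290,200:350],None,fx=2.5,fy=2.5),cv2.resize(b[150:270,320:470],None,fx=2.5,fy=2.5)])[:,:,::-1])
E
```

```text
8.3167 [ 0.59112806 -0.27899807  0.10343001] [-0.55750732 -0.34655379  0.13068641]
```

View pics/g.png

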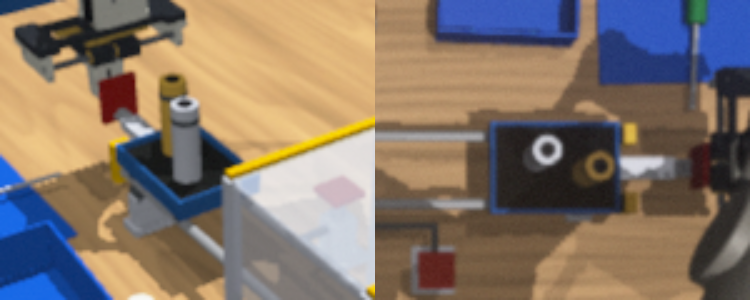

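The carriage appears to rest against the yellow stops with both housings standing. Next I'll back the fingers off and lift.

Request:
{"fn": "jog_arm", "kwargs": {
  "deltas": [-0.001,-0.05,0,0,0,0,-0.003,-0.15,0,0,0,0,-0.006,-0.3,0,0,0,0,-0.01,-0.45,0,0,0,0,-0.01,-0.5,0.1,0,0,0]
}}

```text
time: 8.83
tool_pos: [0.5888, -0.3315, 0.1117]
tool_rot: [-3.139, -0.001, 1.546]
contact_force: [-0.4, 0.2, -0.4]
opening: 0.0004
```

Request:
{"fn": "jog_arm", "kwargs": {
  "deltas": [0,0,0.2,0,0,0,0,0,0.5,0,0,0,0,-0.2,0.8,0,0,0,0,-0.4,1,0,0,0,0,-0.4,1,0,0,0]
}}

```text
time: 9.25
tool_pos: [0.5909, -0.3741, 0.2201]
tool_rot: [3.133, 0.008, 1.545]
contact_force: [-0.7, 0.0, 0.8]
opening: 0.0002
```

Request:
{"fn": "jog_arm", "kwargs": {
  "deltas": [-0.2,-0.3,0.1,0,0,0,-0.5,-0.6,0.2,0,0,0,-0.8,-0.9,0.2,0,0,0,-1,-1,0.2,0,0,0,-1,-1,0.2,0,0,0]
}}

```text
time: 9.67
tool_pos: [0.4853, -0.4725, 0.2334]
tool_rot: [-3.14, 0.0, 1.542]
contact_force: [-0.4, 0.1, -0.2]
opening: 0.0003
```

```bash
python3 - <<'E'
from trk2 import *
o=robot.observe(); print(o["time"],o["tool_pos"],o["contact_force"])
a=robot.read_camera("scene"); b=robot.read_camera("top")
T=robot.camera_params("top")
for s in(.5,.53,.543,.55): print(s,"top deck rear/front edge",proj(T,w(f,(0,.46-s,.12-.036*s))).round(1),proj(T,w(f,(0,.32-s,.12-.036*s))).round(1))
print([ (c.round(1),st) for c,st in blobs(b,(100,140,50),(118,255,255),60)])
cv2.imwrite("pics/i.png",np.hstack([cv2.resize(a[150:290,180:350],None,fx=2.2,fy=2.2),cv2.resize(b[140:280,320:490],None,fx=2.2,fy=2.2)])[:,:,::-1])
E
```

```text
9.6667 [ 0.48528323 -0.47248224  0.23342446] [-0.40950657  0.12700457 -0.18097582]
0.5 top deck rear/front edge [348.1 216.8] [399.7 217. ]
0.53 top deck rear/front edge [359.1 216.9] [410.6 217. ]
0.543 top deck rear/front edge [363.9 216.9] [415.4 217. ]
0.55 top deck rear/front edge [366.5 216.9] [418.  217.1]
[(array([459.8, 149.1]), array([ 408,  116,  103,   67, 6230], dtype=int32)), (array([372.5, 146.5]), array([ 345,  125,   57,   42, 1884], dtype=int32)), (array([ 86.4, 424.9]), array([  51,  375,   72,  101, 6947], dtype=int32))]
```

View pics/i.png

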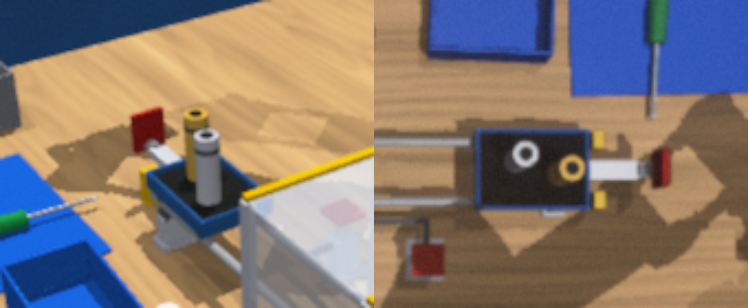

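The deck edges in the top view are at columns of about 366 and 418.5, which matches carriage = 0.55. Both housings are upright, the pad is down and the arm is clear, so I'll hand in.

```bash
python3 -c "
from cell import robot
print(robot.hand_in()); print(robot.observe()['time'])"
```

```text
the job is handed in; nothing more can be done
None
the job is handed in; nothing more can be done
```

I pressed the release pad, caught the carriage by its buffer on the open rail and handed the job in at about 9.8 s; no verdict was reported. I tracked the carriage through the guard with the scene camera. After the catch I slowed it to a standstill at an estimated carriage ≈ 0.49, held it there for about 1 s, then eased it down at 0.04–0.05 m/s and backed the fingers off.

- **Last checks that agreed:** in the top view the deck edges match carriage ≈ 0.55, against the stops. Both housings are upright on the deck, the arm is clear, and the bin and screwdriver look undisturbed. The can, bottle and gauge block were not re-checked after the catch, though the arm never went near them.
- **Not directly measured:** finger contact and spring compression were too small to read, because the wrist force noise is about 1 N. My simulation of the catch predicted roughly 4–6 mm of compression. I judged the pad's depth from the tool height, and the carriage did release.

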